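# Change over the dressing boxes

## Robot

A 7-joint arm with a two-finger parallel gripper is mounted at the origin on the work surface. World frame = base frame: x ahead of the robot, y to its left, z up, the work surface at z = 0. Lengths are in m, angles in rad, forces in N, time in s.
With the tool pointing down it reaches from about 0.4 to 0.85 m from the base axis. Payload 10.4 kg.
Tool frame: the origin (TCP) lies midway between the tips of the shut fingers; the grasp point (between the pads) lies 19 mm behind it; z points along the fingers, y is the line along which they close (so a half turn about z gives the same grasp; the last joint's range is limited). The gripper opens to 85 mm and grips with 20 to 120 N. Pads are 22 mm wide; open, the fingers measure 114 mm over their backs; the gripper's body (76 mm by 85 mm) begins 54 mm behind the grasp point. The pads swing forward as they close: fully open they stand 13 mm farther back than shut.
Start: joints at [-0.023, 0.332, -0.065, 1.46, 0.022, 1.35, -0.088], TCP at [0.625, 0, 0.231] pointing down, gripper open.
Joint ranges: [-2.6, 2.6], [-0.5, 2.12], [-1.47, 1.34], [0.16, 2.42], [-1.27, 4.41], [0.06, 2.06], [-2.6, 2.6]. Speed limits (rad/s): [2.22, 2.22, 2.79, 2.79, 3.14, 3.14, 3.14].

## Interface

Orientations are given as a 3x3 rotation matrix whose columns are the frame's x, y, z axes.
In Python, from rig import arm, read_camera, spot_in, masks_of, tip_of gives the robot as it stands.
- The arm moves only by the tool step_arm, never from a script. Its arguments are lists of equal length, an entry for each row: "hand": the finger opening in cm, from 0 to 8.54; "dp": the shift along the world's x, y, z in cm, a list of three; "dr": the turn, a rotation vector about the world's x, y, z in degrees, a list of three. A call has 1 to 5 rows; each row shifts and turns the commanded pose from where the row before left it; what a row does not reach is not made up. A row lasts 1/10 s, in which the tool goes at most 50 mm and 8.59 degrees, less where a joint would pass 70% of its speed; a pose out of reach is approached as far as the arm can. A call is refused whole if a number of a shift passes 5 or a number of a turn 8.59, either way. A call with a gripper value outside its range is refused whole. The fingers move at their own pace and stop on an object; "squeeze" is the grip in N (left out, the last holds). Time passes only in rows, so rows that do not move let the fingers close. It gives the time, the measured TCP pose, the force and the opening at its end, in the units of the state.
- arm.state(): the state, without advancing time (a new reading comes with each control period).
- read_camera(name): name is "scene" or "side" or "wrist"; returns a dict with "image" (384x512x3 uint8, blue, green, red), "mtx" (3x3 intrinsics, pixels), "distortion" ([k1, k2, p1, p2, k3] as OpenCV has them; the pictures are not rectified), "rvec" (rotation vector, rad) and "tvec" (3), from world to camera coordinates, as OpenCV has them; the wrist camera has in their place "tool_from_camera" (4x4, takes a point from camera to tool coordinates, whose origin is the TCP and whose axes are the flange's). Camera axes: x right, y down, z forward; pixel columns grow to the right and rows downward; lengths in m; the calibration is good to about 2 mm. A picture is of the moment at which its call begins: read the wrist's pose just before it. There is no depth.
- arm.sign_off(): hands the job in, once; it reports no verdict.
Trained networks look in a picture, given as the dict that the camera call returned (one of the last four; its "shot" number tells which), for a name from the list of things; names that differ only in an ending like _2 or _b are one class to them, and where a whole thing is asked for, a point or a joint stands for the part that bears it (a point fixed in the world has none). Each returns a list of dicts, best first, with "confidence" (0 to 1); they miss things now and then, are a little off and sometimes report something else, mostly with a low value. They report only what shows in the picture. A call takes as long as a camera call. They do not tell look-alikes from the thing itself.
- spot_in(query, picture): "extent" ([left, top, right, bottom] in pixels, round what is visible of it).
- masks_of(query, picture): "pixels" (384x512 bool, what is visible of it) and "extent" ([left, top, right, bottom] in pixels, round what is visible of it).
- tip_of(query, picture): "location" ([row, column] in pixels: a listed point, or the origin of a listed thing).
The state is a dict: "time": time; "joint_pos": joint angles; "joint_velocities": joint speeds; "joint_torque": joint torques, N m; "eef_pos": TCP position; "tcp_rot": TCP orientation; "force": force on the tool from outside, world axes, zero at the start; "wrist_torque": the same for the moment, N m; "grip_width": opening from 0.0 (shut) to 1.0 (fully open).
Only numpy, scipy, OpenCV 4.12 (cv2) and the standard library are available. Lean on these libraries where they do the work, as an engineer would, in place of code of your own. Each camera call takes 0.05 s, during which the arm holds its last target. There are 200 camera calls.

## Task

The narrower steel dressing box is used up: push its lid over so that it drops fully shut, and flip the lid of the wider, full box up and over backwards until it leans open on its stop by its own weight. Work gently with the outside of the fingers only: do not pinch, grasp or force the lids, do not lift, tip or shove the boxes out of place, and leave everything else on the trolley standing where it is.

Things in the scene. Friction and masses are not known exactly. Their poses are not given: they have to be found in the camera images.
- wide_box: wider stainless dressing box, 180 mm wide (its y) x 110 mm deep (its x) x 90 mm high, 4 mm walls, loose, about 1.6 kg. Origin: centre of its underside; z up; its front (the side of the lid's tab) faces its own -x, its hinge runs along its rear (+x) top edge. It stands turned about a quarter turn, so its front faces the robot's right (world -y) to within about 13 degrees. Full of dressing packs, which stay below the rim; starts shut.
- narrow_box: narrower stainless dressing box, 110 mm wide (its y) x 110 mm deep (its x) x 90 mm high, 4 mm walls, loose, about 1.6 kg. Origin: centre of its underside; z up; its front (the side of the lid's tab) faces its own -x, its hinge runs along its rear (+x) top edge. It stands turned about a quarter turn, so its front faces the robot's right (world -y) to within about 13 degrees. Empty; starts open.
- wide_lid (a joint): hinge of the wider box's steel lid (about 0.2 kg, swings freely on a lightly damped hinge): 0 = shut on the box, grows as the lid rises and swings to the rear, upright at 1.57, leans back on its stop at 1.95. Gravity drops it shut from below about 1.5 and back onto the stop from above about 1.65. Starts at 0.
- narrow_lid (a joint): hinge of the narrower box's steel lid (about 0.16 kg, swings freely on a lightly damped hinge): 0 = shut on the box, grows as the lid rises and swings to the rear, upright at 1.57, leans back on its stop at 1.95. Gravity drops it shut from below about 1.5 and back onto the stop from above about 1.65. Starts open at the stop.
- wide_lid_hinge (a point): middle of the wider box's hinge line, 90 mm above the box's underside and 55 mm behind its centre. Its frame turns with the lid: -x runs along the lid from the hinge towards the tab, y along the hinge, z out of the lid's upper (outer) face.
- wide_lid_tab (a point): middle of the free edge of the wider lid's finger tab, on the underside, 140 mm from the hinge line. The lid is 4 mm thick, 110 mm long from the hinge and 184 mm wide; the tab is a flat tongue 70 mm wide in its middle that overhangs the box's front wall by 30 mm. Same axes as the hinge point.
- narrow_lid_hinge (a point): middle of the narrower box's hinge line, 90 mm above the box's underside and 55 mm behind its centre. Its frame turns with the lid: -x runs along the lid from the hinge towards the tab, y along the hinge, z out of the lid's upper (outer) face.
- narrow_lid_tab (a point): middle of the free edge of the narrower lid's finger tab, on the underside, 140 mm from the hinge line. The lid is 4 mm thick, 110 mm long from the hinge and 114 mm wide; the tab is a flat tongue 70 mm wide in its middle that overhangs the box's front wall by 30 mm. Same axes as the hinge point.
- saline: bystander: white bottle, 48 mm diameter, 120 mm high; origin at the centre of its underside
- disinfectant: bystander: orange bottle, 68 mm diameter, 190 mm high; origin at the centre of its underside
- swab_jar: bystander: glass jar with steel lid, 64 mm diameter, 85 mm high; origin at the centre of its underside
- cup_stack: bystander: white tapered stack of cups, 72 mm diameter at the foot, 90 mm high; origin at the centre of its underside
- tape_roll: bystander: roll of tape lying flat, 64 mm diameter, 25 mm high; origin at the centre of its underside
- bowl: bystander: steel bowl, 100 mm diameter, 40 mm high; origin at the centre of its underside
- pill_tub: bystander: white tub, 52 mm diameter, 65 mm high; origin at the centre of its underside
Things that resemble listed ones, but are neither listed nor needed, are in the scene too. What is shaped like the wide_box but red is not meant.

How it is judged:
At the end, for the whole second after the job is handed in: The wide lid rests open beyond 1.85 rad and the narrow lid is shut within 0.06 rad, both still; each box stands upright within 40 mm of where it began (value of joint wide_lid above 1.85 rad and value of joint narrow_lid below 0.06 rad and velocity of joint wide_lid between -0.1 and 0.1 rad/s and velocity of joint narrow_lid between -0.1 and 0.1 rad/s and distance of each of wide_box, narrow_box from where it was at the start of the episode below 0.04 m and angle between each of wide_box, narrow_box's own z axis and vertical below 0.1 rad); the robot touches nothing.
It fails at once if a box is lifted, carried or shoved more than 40 mm (distance of any of wide_box, narrow_box from where it was at the start of the episode above 0.04 m).
It fails at once if a box is tipped more than about 10 degrees (angle between any of wide_box, narrow_box's own z axis and vertical above 0.18 rad).
It fails at once if a lid is pinched or forced (more than 18 N between the fingers and a lid) (contact force between the fingers and wide_lid above 18 N or contact force between the fingers and narrow_lid above 18 N).
It fails at once if another thing on the trolley is picked up or moved more than 30 mm, or knocked over (distance of any of saline, disinfectant, swab_jar, cup_stack, tape_roll, bowl, pill_tub from where it was at the start of the episode above 0.03 m or angle between any of saline, disinfectant, swab_jar, cup_stack, tape_roll, bowl, pill_tub's own z axis and vertical above 0.6 rad).
It also fails if it takes over 58 s, if anything falls off the work surface, if the arm or the gripper's body presses on something with over 40 N, if the wrist force passes 120 N, or if a joint passes its speed limit or range.

## Working session

There is one attempt and no reset: what is moved stays moved. The work goes in short steps, Python scripts to look and compute and a tool call to move; the robot and the scene stay as the last step left them, time stands still between calls to the robot, and variables do not carry over. Pictures are saved under pics/ and viewed, on a budget of 10 in all, crops included, one or two more only if the job needs it, and the job is handed in when it is done.

Besides the shell and the picture viewer there is one more tool, called by a JSON object that holds its "api" and its "payload". step_arm: Moves the arm, as the interface text tells. Its arguments: {"type":"object","properties":{"hand":{"type":"array","items":{"type":"number"}},"dp":{"type":"array","items":{"type":"array","items":{"type":"number"}}},"dr":{"type":"array","items":{"type":"array","items":{"type":"number"}}},"squeeze":{"type":"number"}},"required":["hand","dp","dr"]}

```bash
mkdir -p pics
cat > h.py <<'E'
import numpy as np, cv2
from rig import arm, read_camera, spot_in, masks_of, tip_of
def ray(p,rc):
    uv=cv2.undistortPoints(np.array([[[rc[1],rc[0]]]],float),p["mtx"],np.array(p["distortion"]))[0,0]
    R=cv2.Rodrigues(np.array(p["rvec"],float))[0]; t=np.array(p["tvec"],float).ravel()
    return -R.T@t, R.T@np.array([uv[0],uv[1],1.])
def onz(p,rc,z):
    c,d=ray(p,rc); return c+d*(z-c[2])/d[2]
def tri(obs):
    A=np.zeros((3,3));b=np.zeros(3)
    for p,rc in obs:
        c,d=ray(p,rc); d=d/np.linalg.norm(d); M=np.eye(3)-np.outer(d,d); A+=M;b+=M@c
    x=np.linalg.solve(A,b); return x,[np.linalg.norm(np.cross(x-c,d/np.linalg.norm(d))) for c,d in [ray(p,rc) for p,rc in obs]]
def proj(p,X):
    return cv2.projectPoints(np.array(X,float).reshape(-1,3),np.array(p["rvec"],float),np.array(p["tvec"],float),p["mtx"],np.array(p["distortion"]))[0][:,0]
E
python3 - <<'E'
from h import *
S=read_camera("scene");D=read_camera("side")
cv2.imwrite("pics/s1.png",S["image"]);cv2.imwrite("pics/d1.png",D["image"])
for q in ["wide_box","narrow_box","wide_lid_hinge","wide_lid_tab","narrow_lid_hinge","narrow_lid_tab","saline","disinfectant","swab_jar","cup_stack","tape_roll","bowl","pill_tub"]:
    for n,p in (("S",S),("D",D)):
        for r in tip_of(q,p)[:2]:
            print(q,n,np.round(r["location"],1),round(r["confidence"],2), "z0:",np.round(onz(p,r["location"],0),3)[:2],"z.09",np.round(onz(p,r["location"],.09),3)[:2])
print(ray(S,(192,256)),ray(D,(192,256)))
E
```

```text
wide_box S [190.9 197.9] 0.74 z0: [ 0.533 -0.203] z.09 [ 0.598 -0.133]
wide_box S [142.5 240. ] 0.67 z0: [ 0.248 -0.261] z.09 [ 0.339 -0.185]
wide_box D [173.  246.4] 0.72 z0: [ 0.527 -0.202] z.09 [ 0.509 -0.077]
wide_box D [169.8 318.4] 0.62 z0: [ 0.231 -0.25 ] z.09 [ 0.243 -0.12 ]
narrow_box S [242.1 293. ] 0.97 z0: [0.517 0.16 ] z.09 [0.584 0.198]
narrow_box D [235.7 230.7] 0.93 z0: [0.535 0.161] z.09 [0.516 0.249]
wide_lid_hinge S [177.9 209.3] 0.92 z0: [ 0.463 -0.217] z.09 [ 0.535 -0.145]
wide_lid_hinge S [116.  226.2] 0.7 z0: [ 0.15  -0.412] z.09 [ 0.25  -0.323]
wide_lid_hinge D [163.2 246.5] 0.97 z0: [ 0.536 -0.274] z.09 [ 0.517 -0.141]
wide_lid_hinge D [144.3 313.7] 0.74 z0: [ 0.245 -0.455] z.09 [ 0.256 -0.303]
wide_lid_tab S [130.6 262.2] 0.96 z0: [ 0.137 -0.243] z.09 [ 0.238 -0.169]
wide_lid_tab S [156.8 177.3] 0.55 z0: [ 0.451 -0.379] z.09 [ 0.524 -0.293]
wide_lid_tab D [145.3 252.7] 0.97 z0: [ 0.525 -0.423] z.09 [ 0.507 -0.275]
wide_lid_tab D [161.6 324.2] 0.59 z0: [ 0.204 -0.314] z.09 [ 0.219 -0.177]
narrow_lid_hinge S [218.7 237.9] 0.23 z0: [ 0.546 -0.024] z.09 [0.61 0.
[... 1035 characters left out ...]
0.74 z0: [ 0.442 -0.419] z.09 [ 0.432 -0.271]
tape_roll S [219.9 238. ] 0.67 z0: [ 0.55 -0.02] z.09 [0.614 0.033]
tape_roll D [203.1 235.1] 0.55 z0: [ 0.545 -0.007] z.09 [0.525 0.098]
bowl S [275.4 388.6] 0.59 z0: [0.451 0.433] z.09 [0.524 0.446]
bowl D [304.8 244.4] 0.74 z0: [0.456 0.423] z.09 [0.445 0.483]
pill_tub S [197.6 268.5] 0.87 z0: [ 0.414 -0.006] z.09 [0.49  0.046]
pill_tub S [256.  213.8] 0.29 z0: [0.7   0.015] z.09 [0.75  0.066]
pill_tub D [207.4 266.9] 0.78 z0: [0.426 0.007] z.09 [0.418 0.11 ]
(array([1.26337353, 0.58074676, 1.00520589]), array([-0.57943598, -0.43494073, -0.68926203])) (array([0.35366362, 0.99769069, 0.86179489]), array([ 0.0874502 , -0.77797853, -0.62227465]))
```

View pics/s1.png

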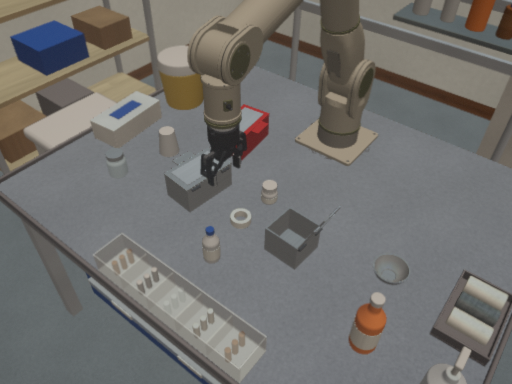

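View pics/d1.png

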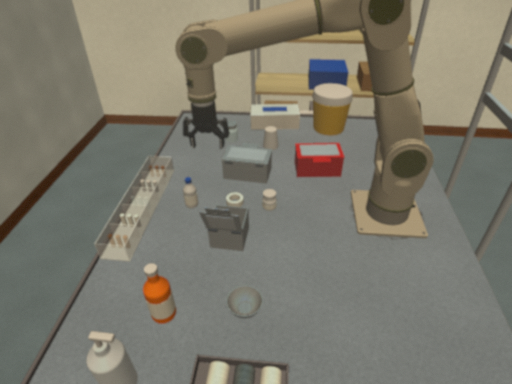

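The pictures agree with the network: the narrow box (open lid) sits at scene (293,242) and side (230,235), about (0.526, 0.16). The grey wide box is at scene (198,190), about (0.53, -0.20), and the red look-alike is at (0.24, -0.25). I'll do the narrow lid first: lift, move behind it (+y side), and shut the fingers.

Run:
```python
from h import *
s=arm.state();print(s["time"],np.round(s["eef_pos"],3),np.round(s["tcp_rot"],2))
```

```text
1.4 [0.625 0.    0.231] [[ 0.  1.  0.]
 [ 1. -0.  0.]
 [ 0.  0. -1.]]
```

{"api": "step_arm", "payload": {"hand": [0,0,0,0,0], "dp": [[0,2,5],[0,5,2],[0,5,0],[0,5,0],[0,5,0]], "dr": [[0,0,0],[0,0,0],[0,0,0],[0,0,0],[0,0,0]]}}

```text
time: 1.9
eef_pos: [0.6248, 0.2168, 0.2968]
tcp_rot: [[0.0, 1.0, 0.001], [1.0, -0.0, 0.0], [0.0, 0.001, -1.0]]
force: [0.6, -0.8, -0.4]
grip_width: 0.148
```

{"api": "step_arm", "payload": {"hand": [0,0,0,0,0], "dp": [[0,5,0],[0,5,0],[-3,3,0],[-4,0,0],[-2.5,0,0]], "dr": [[0,0,0],[0,0,0],[0,0,0],[0,0,0],[0,0,0]]}}

```text
time: 2.4
eef_pos: [0.5271, 0.3471, 0.2959]
tcp_rot: [[-0.004, 1.0, -0.001], [1.0, 0.004, 0.0], [0.0, -0.001, -1.0]]
force: [1.2, 0.6, 1.6]
grip_width: 0.003
```

{"api": "step_arm", "payload": {"hand": [0,0,0,0,0], "dp": [[0,0,-5],[0,0,-4],[0,0,-3.5],[0,-1.5,0],[0,-1,0]], "dr": [[0,0,0],[0,0,0],[0,0,0],[0,0,0],[0,0,0]]}}

```text
time: 2.9
eef_pos: [0.5304, 0.3184, 0.172]
tcp_rot: [[0.001, 1.0, -0.0], [1.0, -0.001, -0.001], [-0.001, -0.0, -1.0]]
force: [0.4, -0.8, 1.1]
grip_width: -0.001
```

Run:
```python
from h import *
S=read_camera("scene");D=read_camera("side")
im=np.hstack([cv2.resize(S["image"][140:300,200:400],(400,320)),cv2.resize(D["image"][120:280,150:350],(400,320))])
cv2.imwrite("pics/c3.png",im);print(arm.state()["eef_pos"])
```

```text
[0.53193511 0.31804855 0.17398295]
```

View pics/c3.png

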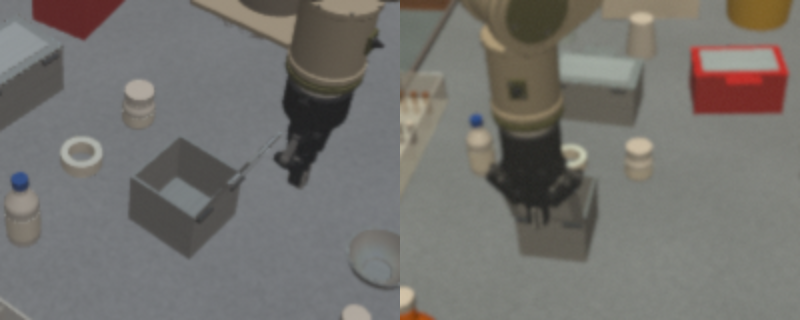

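The gripper is behind the open lid in both views (fingers at crop (300,170), lid at (260,150)), so I'll push slowly.

{"api": "step_arm", "payload": {"hand": [0,0,0,0,0], "dp": [[0,-1.5,0],[0,-1.5,0],[0,-1,0],[0,-1,0],[0,-1,0]], "dr": [[0,0,0],[0,0,0],[0,0,0],[0,0,0],[0,0,0]]}}

```text
time: 3.5
eef_pos: [0.53, 0.2592, 0.1716]
tcp_rot: [[0.0, 1.0, 0.0], [1.0, -0.0, 0.0], [0.0, 0.0, -1.0]]
force: [-0.5, 0.7, -0.0]
grip_width: 0.002
```

{"api": "step_arm", "payload": {"hand": [0,0,0,0,0], "dp": [[0,-1,0],[0,-1,0],[0,-1,0],[0,-1,0],[0,-1,0]], "dr": [[0,0,0],[0,0,0],[0,0,0],[0,0,0],[0,0,0]]}}

```text
time: 4.0
eef_pos: [0.5301, 0.2091, 0.1713]
tcp_rot: [[0.0, 1.0, 0.0], [1.0, -0.0, -0.0], [-0.0, 0.0, -1.0]]
force: [0.6, 0.1, 0.1]
grip_width: -0.001
```

{"api": "step_arm", "payload": {"hand": [0,0,0], "dp": [[0,-1,0],[0,-1,0],[0,0,0]], "dr": [[0,0,0],[0,0,0],[0,0,0]]}}

```text
time: 4.3
eef_pos: [0.5304, 0.188, 0.1714]
tcp_rot: [[0.002, 1.0, 0.0], [1.0, -0.002, -0.001], [-0.001, 0.0, -1.0]]
force: [0.1, -0.4, -0.2]
grip_width: -0.001
```

Run:
```python
from h import *
S=read_camera("scene");D=read_camera("side")
im=np.hstack([cv2.resize(S["image"][140:300,200:400],(400,320)),cv2.resize(D["image"][120:280,150:350],(400,320))])
cv2.imwrite("pics/c4.png",im);print(arm.state()["eef_pos"],arm.state()["force"])
```

```text
[0.53004777 0.18994929 0.17139658] [0.32425455 0.60194072 0.33077051]
```

View pics/c4.png

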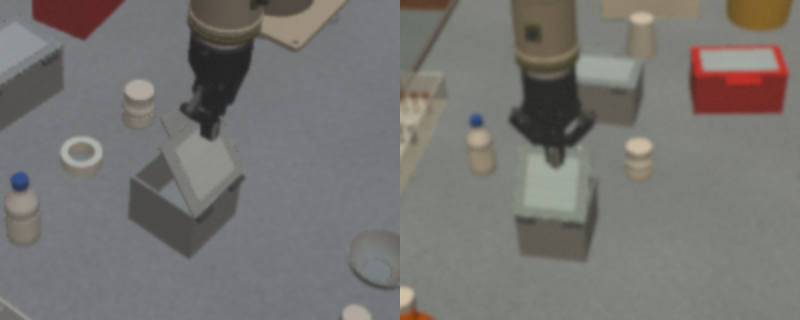

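The lid is past upright and falling. I'll retreat up and forward so that both cameras see the wide box, then measure it.

{"api": "step_arm", "payload": {"hand": [0,0,0,0,0], "dp": [[2,3,5],[4,2,4],[5,0,3],[5,0,0],[0,0,0]], "dr": [[0,0,0],[0,0,0],[0,0,0],[0,0,0],[0,0,0]]}}

```text
time: 4.9
eef_pos: [0.6767, 0.23, 0.2662]
tcp_rot: [[0.002, 1.0, -0.003], [1.0, -0.002, -0.002], [-0.002, -0.003, -1.0]]
force: [-0.7, -0.4, -2.1]
grip_width: -0.004
```

```bash
cat > fit.py <<'E'
from h import *
from scipy.optimize import minimize
def boxpts(x,y,a,w,th):
    c,s=np.cos(a),np.sin(a)
    P=[[sx*.055,sy*w/2,z] for sx in(-1,1) for sy in(-1,1) for z in(0,.09)]
    def L(r,yy,t): return [.055-r*np.cos(th)-t*np.sin(-th)*-1*0 + t*np.sin(th)*1.0, yy, .09+r*np.sin(th)+t*np.cos(th)]
    lid=[L(r,yy,t) for r in(0,.11) for yy in(-w/2-.002,w/2+.002) for t in(0,.004)]
    tab=[L(r,yy,t) for r in(.1,.14) for yy in(-.035,.035) for t in(0,.004)]
    f=lambda Q:[[x+c*q[0]-s*q[1],y+s*q[0]+c*q[1],q[2]] for q in Q]
    return f(P),f(lid),f(tab)
def sil(p,parts):
    m=np.zeros((384*2,512*2),np.uint8)
    for Q in parts:
        h=cv2.convexHull(proj(p,Q).astype(np.float32)); cv2.fillConvexPoly(m,np.int32(h*2*16),1,shift=4)
    return cv2.resize(m*255,(512,384),interpolation=cv2.INTER_AREA)/255.
def fit(obs,w,x0,th):
    def cost(v):
        return sum(1-np.minimum(M,R).sum()/np.maximum(M,R).sum() for (p,M) in obs for R in [sil(p,boxpts(v[0],v[1],v[2],w,th))])
    r=min((minimize(cost,[x0[0],x0[1],a],method="Nelder-Mead",options=dict(initial_simplex=[[x0[0],x0[1],a],[x0[0]+.01,x0[1],a],[x0[0],x0[1]+.01,a],[x0[0],x0[1],a+.1]])) for a in np.pi/2+np.array([-.15,0,.15])),key=lambda r:r.fun)
    return r.x,r.fun
E
python3 - <<'E'
from fit import *
P={n:read_camera(n) for n in("scene","side")}
for q,w,x0 in (("wide_box",.18,(.53,-.2)),("narrow_box",.11,(.526,.16))):
    obs=[];
    for n,p in P.items():
        tgt=proj(p,[*x0,.05])[0]
        for r in masks_of(q,p):
            e=r["extent"]; print(q,n,np.round(e),round(r["confidence"],2),r["pixels"].sum())
            if e[0]<tgt[0]<e[2] and e[1]<tgt[1]<e[3]: obs.append((p,r["pixels"].astype(float)));break
    for o in (obs,obs[:1],obs[1:]): print(q,fit(o,w,x0,0.))
    v,_=fit(obs,w,x0,0.)
    for (p,M) in obs:
        for part in boxpts(*v,w,0.):
            cv2.polylines(p["image"],[np.int32(cv2.convexHull(proj(p,part).astype(np.float32)))],True,(0,255,0),1)
im=np.hstack([cv2.resize(P["scene"]["image"][130:280,150:350],(400,300)),cv2.resize(P["side"]["image"][120:270,180:380],(400,300))])
cv2.imwrite("pics/c5.png",im)
p=P["side"]
for n,p in P.items():
  for q in("cup_stack","swab_jar"):
    for r in tip_of(q,p)[:2]: print(q,n,round(r["confidence"],2),np.round(onz(p,r["location"],0),3))
E
```

```text
wide_box scene [163. 147. 230. 211.] 0.75 2837
wide_box side [294. 143. 343. 177.] 0.72 1555
wide_box side [220. 144. 275. 186.] 0.62 1744
wide_box (array([ 0.52214297, -0.20317811,  1.47905942]), np.float64(0.08802002545399479))
wide_box (array([ 0.52298241, -0.20306968,  1.4703189 ]), np.float64(0.04534390163969104))
wide_box (array([ 0.52110681, -0.20139796,  1.45721811]), np.float64(0.03804161124666383))
narrow_box scene [264. 207. 317. 268.] 0.83 2296
narrow_box side [206. 202. 247. 253.] 0.87 1795
narrow_box (array([0.53822977, 0.16828137, 1.51378148]), np.float64(0.1874047758311771))
narrow_box (array([0.53971911, 0.16795951, 1.5087645 ]), np.float64(0.14212053851664208))
narrow_box (array([0.53810408, 0.16824414, 1.50968456]), np.float64(0.043837700085927356))
cup_stack scene 0.94 [ 0.455 -0.415  0.   ]
cup_stack scene 0.58 [ 0.528 -0.211  0.   ]
swab_jar scene 0.66 [ 0.632 -0.468  0.   ]
swab_jar scene 0.65 [ 0.448 -0.417  0.   ]
cup_stack side 0.86 [ 0.442 -0.43   0.   ]
swab_jar side 0.7 [ 0.617 -0.469  0.   ]
```

View pics/c5.png

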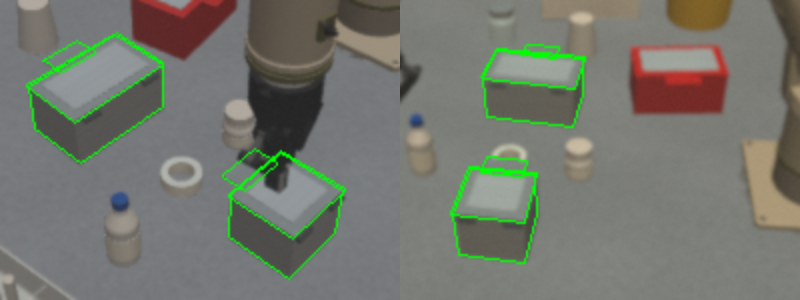

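Both boxes fit the model well (wide: (0.522, -0.203), yaw 1.47; narrow: lid now shut in both views). The wide tab edge should be at about (0.514, -0.288, 0.09). Next I move over high and tilt the tool 45° so that the fingers point towards the box.

{"api": "step_arm", "payload": {"hand": [0,0,0,0,0], "dp": [[0,-3,5],[0,-5,3],[0,-5,0],[-2,-5,0],[-2,-5,0]], "dr": [[0,0,0],[0,0,0],[0,0,0],[0,0,0],[7.5,0,0]]}}

```text
time: 5.9
eef_pos: [0.6343, 0.0232, 0.3397]
tcp_rot: [[-0.008, 1.0, 0.0], [0.991, 0.008, 0.133], [0.133, 0.001, -0.991]]
force: [1.3, 0.1, -0.6]
grip_width: -0.001
```

{"api": "step_arm", "payload": {"hand": [0,0,0,0,0], "dp": [[-2,-5,0],[-2,-5,0],[-2,-5,0],[-2,-5,0],[-2,-5,0]], "dr": [[7.5,0,0],[7.5,0,0],[7.5,0,0],[7.5,0,0],[7.5,0,0]]}}

```text
time: 6.4
eef_pos: [0.5412, -0.2145, 0.3414]
tcp_rot: [[-0.002, 1.0, 0.004], [0.704, -0.001, 0.71], [0.71, 0.004, -0.704]]
force: [2.0, 0.0, -0.2]
grip_width: 0.005
```

{"api": "step_arm", "payload": {"hand": [0,0,0,0], "dp": [[-1,-5,0],[0,-4,0],[0,0,0],[0,0,0]], "dr": [[0,0,0],[0,0,0],[0,0,0],[0,0,0]]}}

```text
time: 6.8
eef_pos: [0.5325, -0.3023, 0.3391]
tcp_rot: [[0.001, 1.0, 0.001], [0.707, -0.001, 0.707], [0.707, -0.0, -0.707]]
force: [-0.8, 1.3, 0.2]
grip_width: 0.001
```

{"api": "step_arm", "payload": {"hand": [0,0,0,0,0], "dp": [[-0.8,-4,0],[0,-2.3,-4],[0,0,-5],[0,0,-4],[0,0,-4]], "dr": [[0,0,0],[0,0,0],[0,0,0],[0,0,0],[0,0,0]]}}

```text
time: 7.3
eef_pos: [0.5253, -0.3628, 0.1689]
tcp_rot: [[-0.002, 1.0, -0.001], [0.707, 0.002, 0.707], [0.707, 0.001, -0.707]]
force: [-0.2, -0.8, 0.6]
grip_width: 0.0
```

{"api": "step_arm", "payload": {"hand": [0,0], "dp": [[0,0,-2],[0,0,0]], "dr": [[0,0,0],[0,0,0]]}}

```text
time: 7.5
eef_pos: [0.5244, -0.3627, 0.1479]
tcp_rot: [[0.001, 1.0, -0.003], [0.705, 0.002, 0.709], [0.709, -0.003, -0.705]]
force: [0.4, 0.1, 0.3]
grip_width: -0.003
```

Run:
```python
from h import *
S=read_camera("scene");D=read_camera("side")
im=np.hstack([cv2.resize(S["image"][80:230,100:300],(400,300)),cv2.resize(D["image"][60:210,180:380],(400,300))])
cv2.imwrite("pics/c6.png",im);print(arm.state()["eef_pos"],arm.state()["force"])
```

```text
[ 0.52549092 -0.36428263  0.15170818] [0.0514132  0.53840936 1.73162123]
```

View pics/c6.png

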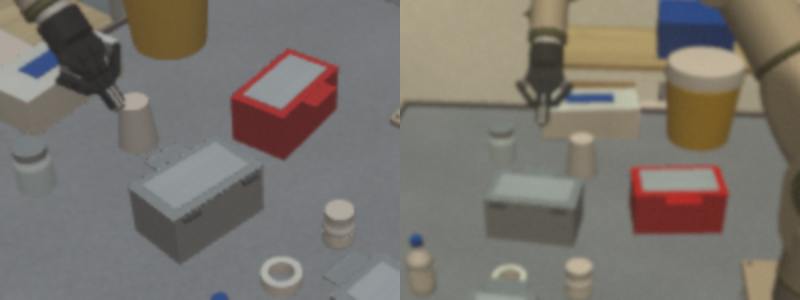

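The tool stands clear above and in front of the tab: the fingertips are at crop (122,105) and the tab at (165,158) in the scene view. Next I slide in along the finger axis to below the tab.

{"api": "step_arm", "payload": {"hand": [0,0,0,0,0], "dp": [[0,0,-1.1],[0,2.5,-2.5],[0,2.5,-2.5],[0,2,-2],[0,1.2,-1.2]], "dr": [[0,0,0],[0,0,0],[0,0,0],[0,0,0],[0,0,0]]}}

```text
time: 8.1
eef_pos: [0.525, -0.2808, 0.0563]
tcp_rot: [[-0.002, 1.0, -0.0], [0.707, 0.001, 0.707], [0.707, 0.001, -0.707]]
force: [1.1, 0.1, 0.5]
grip_width: -0.003
```

{"api": "step_arm", "payload": {"hand": [0], "dp": [[0,0,0]], "dr": [[0,0,0]]}}

```text
time: 8.2
eef_pos: [0.5249, -0.2805, 0.0563]
tcp_rot: [[-0.001, 1.0, -0.002], [0.706, 0.002, 0.708], [0.708, -0.0, -0.706]]
force: [-0.1, 0.4, 0.0]
grip_width: 0.001
```

Run:
```python
from h import *
S=read_camera("scene");D=read_camera("side")
im=np.hstack([cv2.resize(S["image"][100:220,120:280],(400,300)),cv2.resize(D["image"][90:210,200:360],(400,300))])
cv2.imwrite("pics/c7.png",im);print(arm.state()["eef_pos"],arm.state()["force"])
```

```text
[ 0.52516294 -0.2835341   0.05776748] [ 0.68210475 -0.6562992  -0.39312842]
```

View pics/c7.png

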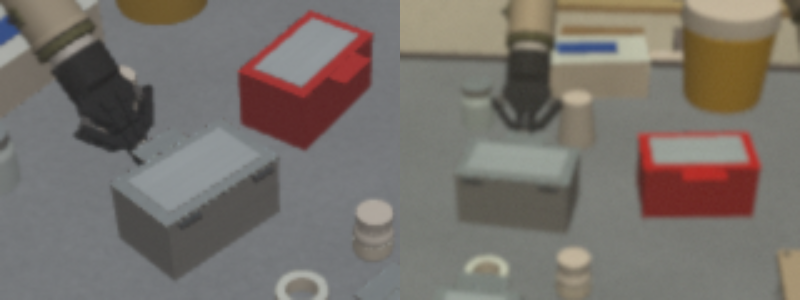

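The fingertips have disappeared under the tab with no contact force. I'll shift 8 mm toward the tab's middle and raise it along the lid's arc.

{"api": "step_arm", "payload": {"hand": [0,0,0,0,0], "dp": [[-0.8,0,0],[0,0,0.5],[0,0,0.6],[0,0.1,0.6],[0,0.1,0.8]], "dr": [[0,0,0],[0,0,0],[0,0,0],[0,0,0],[0,0,0]]}}

```text
time: 8.8
eef_pos: [0.5166, -0.2818, 0.0821]
tcp_rot: [[0.001, 1.0, 0.001], [0.709, -0.001, 0.706], [0.706, 0.0, -0.709]]
force: [-0.1, -4.2, -0.5]
grip_width: 0.001
```

{"api": "step_arm", "payload": {"hand": [0,0,0,0,0], "dp": [[0,0.1,1],[0,0.2,1.2],[0,0.4,1.1],[0,0.5,1.1],[0,0.5,1.2]], "dr": [[0,0,0],[0,0,0],[0,0,0],[0,0,0],[0,0,0]]}}

```text
time: 9.3
eef_pos: [0.5167, -0.2625, 0.1386]
tcp_rot: [[-0.001, 1.0, -0.001], [0.707, 0.001, 0.708], [0.708, -0.0, -0.707]]
force: [-0.2, 0.1, -1.4]
grip_width: -0.001
```

Run:
```python
from h import *
S=read_camera("scene");D=read_camera("side")
im=np.hstack([cv2.resize(S["image"][100:220,120:280],(400,300)),cv2.resize(D["image"][90:210,200:360],(400,300))])
cv2.imwrite("pics/c8.png",im);print(arm.state()["eef_pos"],arm.state()["force"])
```

```text
[ 0.51743469 -0.26250328  0.13980079] [ 0.37688113 -0.90502186  0.19544443]
```

View pics/c8.png

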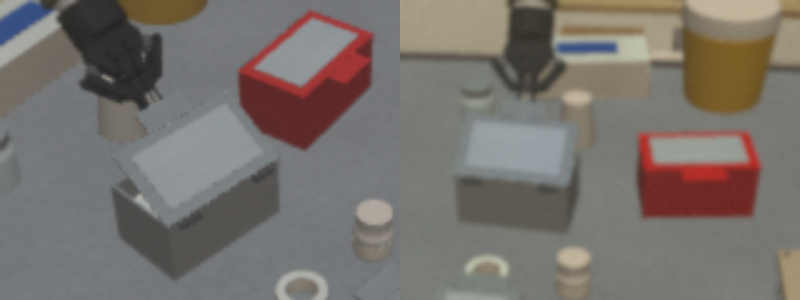

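The lid is up about 30° on the fingers, as planned. I'll carry on along the arc.

{"api": "step_arm", "payload": {"hand": [0,0,0,0,0], "dp": [[0,0.7,0.9],[0,0.7,0.9],[0,0.8,0.9],[0,1.2,0.9],[0,1.3,0.9]], "dr": [[0,0,0],[0,0,0],[0,0,0],[0,0,0],[0,0,0]]}}

```text
time: 9.9
eef_pos: [0.5167, -0.2155, 0.1834]
tcp_rot: [[-0.0, 1.0, 0.0], [0.707, -0.0, 0.707], [0.707, 0.0, -0.707]]
force: [1.0, 0.8, -0.2]
grip_width: 0.002
```

{"api": "step_arm", "payload": {"hand": [0,0,0,0,0], "dp": [[0,1.4,0.7],[0,1.4,0.5],[0,1.2,0.2],[0,1,0.2],[0,0.9,0]], "dr": [[0,0,0],[0,0,0],[0,0,0],[0,0,0],[0,0,0]]}}

```text
time: 10.4
eef_pos: [0.5165, -0.1566, 0.1986]
tcp_rot: [[-0.0, 1.0, -0.0], [0.707, 0.0, 0.707], [0.707, -0.0, -0.707]]
force: [1.1, -0.4, -0.5]
grip_width: 0.001
```

{"api": "step_arm", "payload": {"hand": [0,0,0,0], "dp": [[0,0.8,0],[0,0.8,0],[0,0.8,0],[0,0,0]], "dr": [[0,0,0],[0,0,0],[0,0,0],[0,0,0]]}}

```text
time: 10.8
eef_pos: [0.5166, -0.1322, 0.1986]
tcp_rot: [[-0.001, 1.0, -0.001], [0.707, 0.001, 0.708], [0.708, -0.0, -0.707]]
force: [0.2, 0.1, 0.4]
grip_width: -0.003
```

Run:
```python
from h import *
S=read_camera("scene");D=read_camera("side")
im=np.hstack([cv2.resize(S["image"][100:220,120:280],(400,300)),cv2.resize(D["image"][90:210,200:360],(400,300))])
cv2.imwrite("pics/c9.png",im);print(arm.state()["eef_pos"],arm.state()["force"])
```

```text
[ 0.51658807 -0.1336497   0.19851217] [-0.03824935 -1.3185501  -0.06079843]
```

View pics/c9.png

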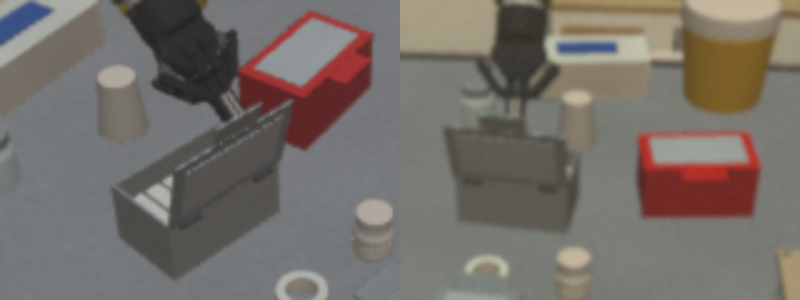

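The lid leans past upright toward the rear. I'll back the tool out along its own axis and check that the lid stays.

{"api": "step_arm", "payload": {"hand": [0,0,0,0,0], "dp": [[0,-1,0.5],[0,-2,2],[0,-3,3],[0,-3,3],[0,-3,3]], "dr": [[0,0,0],[0,0,0],[0,0,0],[0,0,0],[0,0,0]]}}

```text
time: 11.4
eef_pos: [0.516, -0.2559, 0.3151]
tcp_rot: [[0.001, 1.0, 0.001], [0.708, -0.001, 0.706], [0.706, -0.0, -0.708]]
force: [1.4, -0.5, 0.7]
grip_width: -0.001
```

{"api": "step_arm", "payload": {"hand": [0,0,0,0,0], "dp": [[0,0,2],[0,0,0],[0,0,0],[0,0,0],[0,0,0]], "dr": [[0,0,0],[0,0,0],[0,0,0],[0,0,0],[0,0,0]]}}

```text
time: 11.9
eef_pos: [0.5164, -0.2532, 0.3326]
tcp_rot: [[0.001, 1.0, -0.001], [0.706, 0.0, 0.708], [0.708, -0.001, -0.706]]
force: [0.5, 0.1, 1.1]
grip_width: 0.004
```

Run:
```python
from fit import *
P={n:read_camera(n) for n in("scene","side")}
for q,w,x0,ths in (("wide_box",.18,(.522,-.203),(1.6,1.75,1.85,1.95,2.05)),("narrow_box",.11,(.538,.168),(0.,.06,.12,.2))):
    obs=[]
    for n,p in P.items():
        tgt=proj(p,[*x0,.05])[0]
        for r in masks_of(q,p):
            e=r["extent"]
            if e[0]<tgt[0]<e[2] and e[1]<tgt[1]<e[3]: obs.append((p,r["pixels"].astype(float)));break
    res=[(t,*fit(obs,w,x0,t)) for t in ths]
    for r in res: print(q,len(obs),r[0],np.round(r[1],3),round(r[2],4))
    b=min(res,key=lambda r:r[2])
    for (p,M) in obs:
        for part in boxpts(*b[1],w,b[0]): cv2.polylines(p["image"],[np.int32(cv2.convexHull(proj(p,part).astype(np.float32)))],True,(0,255,0),1)
im=np.hstack([cv2.resize(P["scene"]["image"][100:280,120:360],(400,300)),cv2.resize(P["side"]["image"][90:270,180:420],(400,300))])
cv2.imwrite("pics/c10.png",im);print(arm.state()["time"],arm.state()["eef_pos"],arm.state()["force"])
```

```text
wide_box 2 1.6 [ 0.524 -0.2    1.424] 0.3518
wide_box 2 1.75 [ 0.524 -0.201  1.425] 0.2502
wide_box 2 1.85 [ 0.523 -0.201  1.456] 0.1713
wide_box 2 1.95 [ 0.523 -0.202  1.47 ] 0.0896
wide_box 2 2.05 [ 0.522 -0.205  1.486] 0.144
narrow_box 2 0.0 [0.538 0.168 1.546] 0.0895
narrow_box 2 0.06 [0.539 0.168 1.545] 0.1452
narrow_box 2 0.12 [0.539 0.168 1.556] 0.2004
narrow_box 2 0.2 [0.539 0.168 1.547] 0.2683
12.2 [ 0.51663528 -0.25346632  0.33344126] [-0.07041163 -0.2707884   0.24496303]
```

View pics/c10.png

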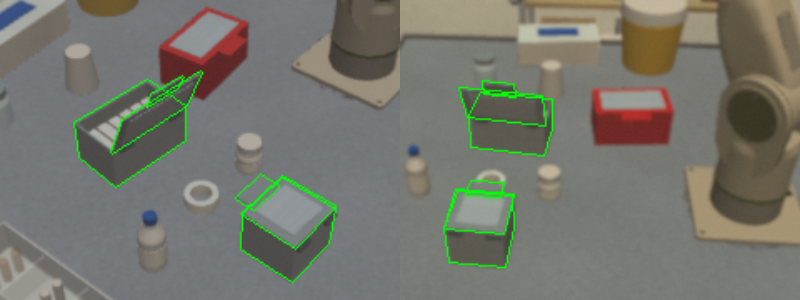

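Both fits are clear: the wide lid is at 1.95 on its stop, the narrow lid is at 0, and neither box nor any bystander has visibly moved. The arm is clear, so I'm handing in.

```bash
python3 -c "
from rig import arm
print(arm.sign_off())"
```

```text
the job is handed in; nothing more can be done
None
```

The job is handed in at about 12 s of the 58 s allowed. Both lids ended where the task wanted them.

- **Narrow box:** I pushed its lid over from behind with the shut fingers, and it dropped shut by itself.
- **Wide box:** I raised its lid by the tab on the outside of the shut fingers, with the tool tilted 45°. I carried it just past upright, and it fell back onto its stop.

**Last checks** (outline fit in both fixed cameras):

| Check | Result |
|---|---|
| Wide lid angle | fits best at 1.95 rad, on the stop (error 0.09; 0.17 at 1.85 rad) |
| Narrow lid angle | fits best at 0 rad (error 0.09; 0.15 at 0.06 rad) |
| Box positions | wide box within about 2 mm of its fit before its lid was moved; narrow box unchanged since the fit taken just after its lid was pushed |
| Other items | no visible movement of those near the boxes; bowl and disinfectant were outside the last crops, and positions were not re-measured |
| Force at the wrist | highest reading about 4 N, at the end of moves only |
| Arm | clear of everything |

Two things I could not confirm fully:

- **Narrow box start position:** the network's early single-point estimate (about 0.526, 0.160) differs from the later outline fit (0.538, 0.168) by about 14 mm. I take this as error in the early estimate, since the force readings showed no shove. I have no outline fit from before the push to prove it.
- **Narrow box turn:** its fitted turn differed by 0.03 rad between the two fits, but the first view was partly hidden by the gripper.

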